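# Take a painted glass panel out of the painting clamp and lean it on the drying rest

## Robot

A 6-joint arm with a two-finger parallel gripper is mounted at the origin on the work surface. World frame = base frame: x ahead of the robot, y to its left, z up, the work surface at z = 0. Lengths are in m, angles in rad, forces in N, time in s.
With the tool pointing down it reaches from about 0.3 to 0.825 m from the base axis. Payload 5.4 kg.
Tool frame: the origin (TCP) lies at the very end of the fingers, on their centre line; the grasp point (between the pads) lies 19 mm behind it; z points along the fingers, y is the line along which they close (so a half turn about z gives the same grasp; the last joint's range is limited). The gripper opens to 92 mm and grips with 3 to 60 N. Pads are 20 mm wide; open, the fingers measure 128 mm over their backs; the gripper's body (75 mm by 189 mm) begins 69 mm behind the grasp point.
Start: joints at [-1.38, 0.158, 1.597, -0, 1.386, -0.21], TCP at [0.224, -0.529, 0.215] pointing down, gripper open.
Joint ranges: [-2.91, 2.91], [-0.94, 2.29], [0.18, 2.7], [-1.29, 4.43], [0.17, 2.64], [-3, 3]. Speed limits (rad/s): [2.57, 2.57, 3.14, 3.14, 3.14, 3.14].

## Interface

Orientations are given as a rotation vector (axis times angle).
In Python, from workcell import bot gives the robot as it stands. Calls block until the motion is done:
- bot.goto(position, orientation): joint-space move of the TCP to a pose.
- bot.line_to(position, rot=None, max_speed=0.15): straight line of the TCP; rot=None keeps the orientation; max_speed is the mean speed in m/s.
- bot.set_joints(angles): joint-space move.
- bot.set_gripper(opening, newtons=None): opening from 0.0 (shut) to 1.0 (fully open); newtons is the grip in N (None keeps the last); returns when the fingers have stopped.
- bot.hold(seconds).
- bot.inverse_kinematics(position, orientation): joint angles nearest the present ones, or None.
- bot.read_camera(name): name is "side" or "top"; returns a dict with "pixels" (480x640x3 uint8, blue, green, red), "fx", "fy", "cx", "cy" (pixels), "k1" (the pictures are not rectified: a ray, as slopes to the right and down, at radius r is drawn at 1 + k1 r^2 times it, then the intrinsics apply), "R" (3x3) and "t" (3): a world point X has camera coordinates R X + t. Camera axes: x right, y down, z forward; pixel columns grow to the right and rows downward; lengths in m; the calibration is good to about 2 mm. A picture is of the moment at which its call begins. There is no depth.
A pose or a line that the arm cannot do raises bot.MotionError and nothing moves.
- bot.job_done(): hands the job in; it is judged then, once.
Readings, each from a call of its own:
- bot.current_clock(): time.
- bot.current_joints(): joint angles.
- bot.current_joint_vel(): joint speeds.
- bot.current_effort(): joint torques, N m.
- bot.current_ee_pos(): TCP position.
- bot.current_tool_rot(): TCP orientation.
- bot.current_contact_force(): force on the tool from outside, world axes, zero at the start.
- bot.current_ft_torque(): the same for the moment, N m.
- bot.current_opening(): opening from 0.0 (shut) to 1.0 (fully open).
- bot.current_grip_force(): force on a finger pad.
Only numpy, scipy, OpenCV 4.12 (cv2) and the standard library are available. Lean on these libraries where they do the work, as an engineer would, in place of code of your own. Each camera call takes 0.05 s, during which the arm holds its last target. There are 200 camera calls.

## Task

The painted glass panel is locked in the sloping slot of the painting clamp: swing the clamp's red lever fully open, then slide the panel by its top edge up the slope and out of the slot. Lean it gently, centred, on the blue drying rest, its rail standing on the ledge and its back against the two uprights. Leave the lever open, never let the panel fall, and leave the eggs, jars and dish where they are.

Things in the scene. Friction and masses are not known exactly. Their poses are not given: they have to be found in the camera images.
- slot: sloping slot of the painting clamp (wood). Origin: middle of the slot floor, 42 mm above the table. z up the slope, 30 deg from vertical towards the robot; y along the slot; x square to the panel, away from the robot. Slot 16 mm wide (x -8..8); 12 mm walls reach z 34 and y -52..52 mm, two posts on the -x wall (y +-30) z 84; past the walls the rail's ears lie open. Base 130 x 220 x 14 mm
- lever (a joint): clamp lever at the slot's +y end. 0 = shut: 13 x 13 mm red handle stands along slot z, 36 mm steel nose lies over the rail's ear. Grows to its stop at 1.6 rad as the handle swings outward in the panel's plane, from slot +z to slot +y, lifting the nose. Stays where left (stiff: about 1 N at the handle)
- lever_hinge (a point): the lever's hinge, fixed at (0, 90, 30) mm in the slot's frame; the hinge axis is the slot's x
- lever_grip (a point): point in the lever's red handle, 62 mm from the hinge and 16 mm from the handle's end; the red part is 46 mm long. z runs along the handle towards its end, x is the hinge axis line
- panel: pale glass panel with a painted tree, 8 mm thick, 90 mm wide, in an aluminium rail 12 mm thick, 140 mm long, 22 mm high (25 mm ears beyond the glass at each end); 150 mm tall in all, 0.25 to 0.4 kg. Origin: centre of the rail's underside; z up to the top edge, y along the rail, x square to the glass, painted side. Starts on the slot floor, leaning on the -x posts
- ledge: blue sloping ledge of the fixed drying rest. Origin: on its surface, 42 mm above the table, midway along, under the middle of a panel that leans on the uprights. Axes like the slot's (z up the slope, 30 deg from vertical towards the robot; y along; x away from the uprights). 170 mm long; free from the uprights' face at x -6 to an 8 mm lip at x 22. Uprights 16 mm wide at y +-35 reach z 75 mm
- egg_gold: painted glass egg standing on its flat foot, 66 mm across and 85 mm tall; origin at the centre of its underside; gold spots
- egg_green: painted glass egg standing on its flat foot, 66 mm across and 85 mm tall; origin at the centre of its underside; green spots
- egg_brown: painted glass egg standing on its flat foot, 66 mm across and 85 mm tall; origin at the centre of its underside; brown spots
- jar_ochre: closed paint jar, 56 mm across and 46 mm tall, black lid with a yellow disc; origin at the centre of its underside
- jar_red: closed paint jar, 56 mm across and 46 mm tall, black lid with a red disc; origin at the centre of its underside
- jar_blue: closed paint jar, 56 mm across and 46 mm tall, black lid with a blue disc; origin at the centre of its underside
- dish: shallow white ceramic dish, 76 mm across and 22 mm high; origin at the centre of its underside
Not all that is in view belongs to the job. Leave any turquoise look-alike of the panel alone.

How it is judged:
By the outcome, as a careful person would: the job done as asked, in the order asked, and still so for the second after the job is handed in, with the robot touching nothing.
It also fails if it takes over 58 s, if anything falls off the work surface, if the arm or the gripper's body presses on something with over 40 N, if the wrist force passes 120 N, or if a joint passes its speed limit or range.

## Working session

There is one attempt and no reset: what is moved stays moved. The work goes in short steps, each a Python script; the robot and the scene stay as the last script left them, time stands still between calls to the robot, and variables do not carry over. Pictures are saved under pics/ and viewed, at most 11 in all, crops included, and the job is handed in when it is done.

```bash
mkdir -p pics; python3 - <<'E'
from workcell import bot
import cv2,numpy as np
for n in("top","side"):
    c=bot.read_camera(n);cv2.imwrite(f"pics/{n}0.png",c["pixels"])
    print(n,{k:np.round(v,4).tolist() for k,v in c.items() if k!="pixels"})
print(bot.current_clock())
E
```

```text
top {'fx': 520.4092, 'fy': 520.4092, 'cx': 324.6336, 'cy': 242.5953, 'k1': -0.0515, 'R': [[0.0192, -0.9994, -0.0303], [-0.9945, -0.016, -0.1034], [0.1029, 0.0321, -0.9942]], 't': [-0.0003, 0.5325, 1.0445]}
side {'fx': 444.402, 'fy': 444.402, 'cx': 312.8911, 'cy': 241.2262, 'k1': -0.0274, 'R': [[-0.9795, -0.2001, 0.0227], [-0.1238, 0.5096, -0.8515], [0.1588, -0.8368, -0.5239]], 't': [0.5172, 0.1841, 0.9179]}
0.1
```

View pics/top0.png

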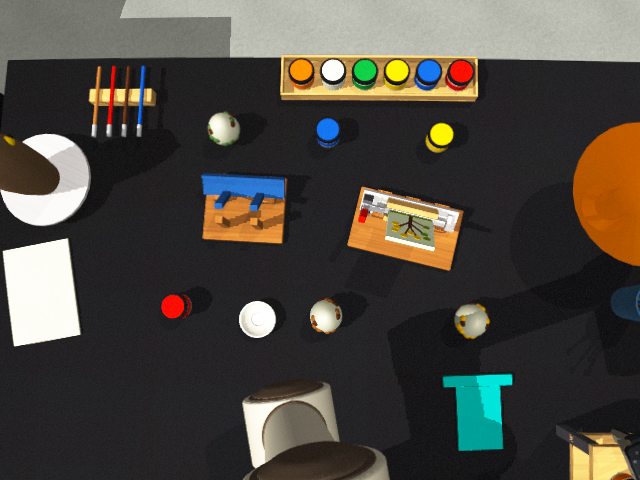

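View pics/side0.png

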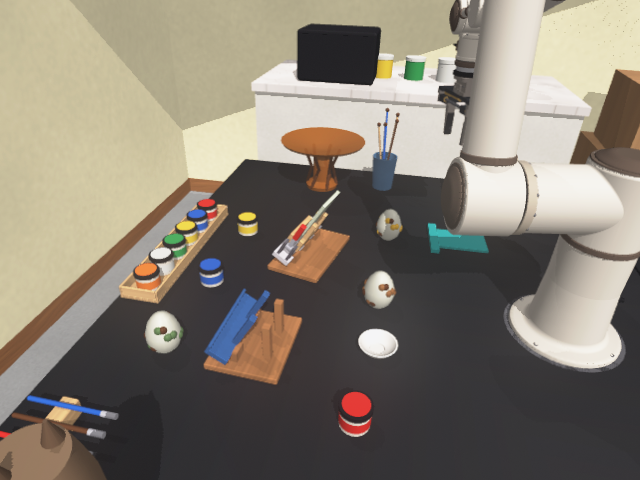

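The top picture shows the clamp with the painted panel around (405,230), the lever's red handle at (362,215) and the blue rest around (245,210). Candidates for the panel are the tree panel at (410,228) and the turquoise look-alike at (480,410). I choose the tree panel and check it in close crops.

```bash
python3 - <<'E'
import cv2,numpy as np
t=cv2.imread("pics/top0.png");s=cv2.imread("pics/side0.png")
def crop(im,x,y,w,h,k,n):
    o=cv2.resize(im[y:y+h,x:x+w],None,fx=k,fy=k,interpolation=cv2.INTER_CUBIC)
    for i in range(0,w,10):
        cv2.line(o,(i*k,0),(i*k,6 if i%50 else 14),(255,0,255),1)
        if i%20==0: cv2.putText(o,str(x+i),(i*k,24),0,.4,(0,255,255),1)
    for i in range(0,h,10):
        cv2.line(o,(0,i*k),(6,i*k),(255,0,255),1)
        if i%20==0: cv2.putText(o,str(y+i),(8,i*k+4),0,.4,(0,255,255),1)
    cv2.imwrite(n,o)
crop(t,340,180,130,95,6,"pics/tc.png")
crop(s,260,180,100,100,6,"pics/sc.png")
a=cv2.resize(t[165:255,195:295],None,fx=4,fy=4,interpolation=cv2.INTER_CUBIC)
b=cv2.resize(s[285:385,200:300],None,fx=4,fy=4,interpolation=cv2.INTER_CUBIC)
o=np.zeros((400,800,3),np.uint8);o[:360,:400]=a;o[:,400:]=b
cv2.imwrite("pics/rest.png",o)
E
```

```text
(no output)
```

View pics/tc.png

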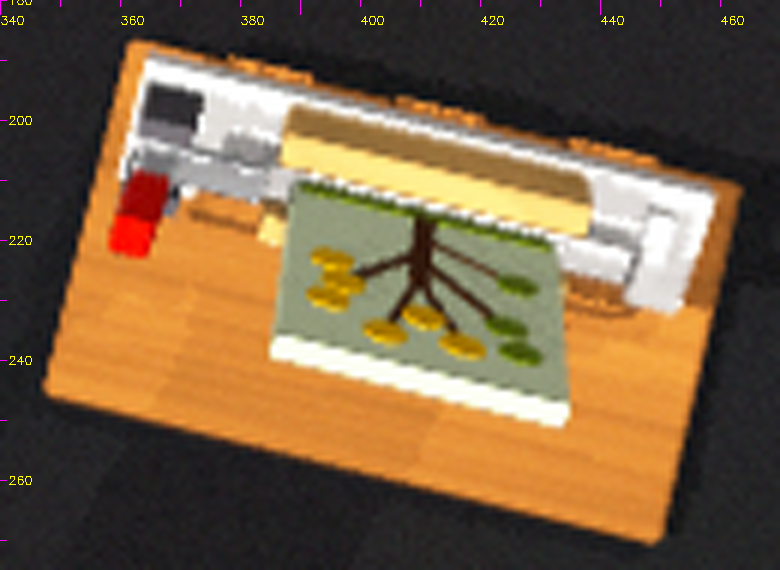

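View pics/sc.png

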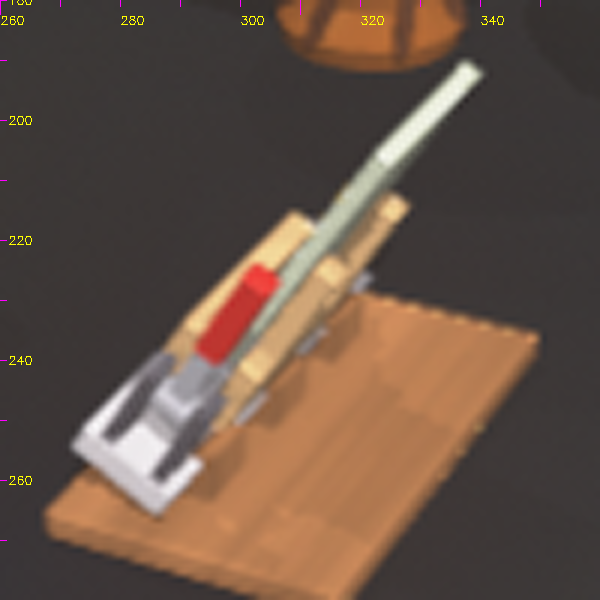

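View pics/rest.png

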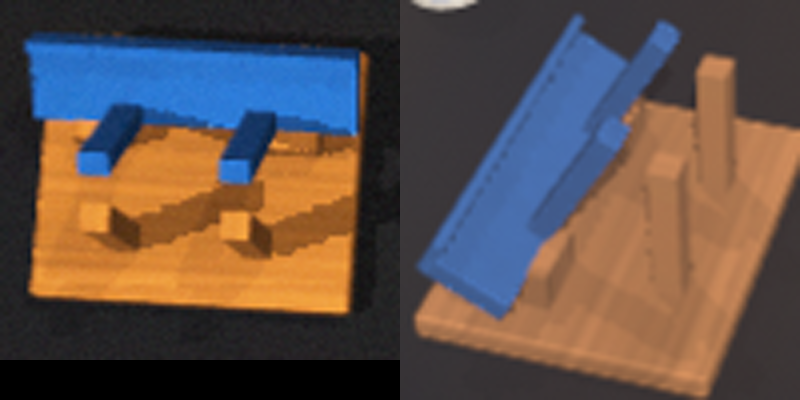

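The crops confirm the tree panel in the clamp with the lever on its +y (left) side. Its white top edge runs from (385,238) to (434.5,249) in the top view. The rest's upright tops are near (219,203) and (254,205), and the lip ends near (202,174) and (285.5,177).

```bash
cat > h.py <<'E'
import numpy as np,cv2
from scipy.optimize import least_squares
from scipy.spatial.transform import Rotation as Ro
C={"top":dict(f=520.4092,c=(324.6336,242.5953),k=-.0515,R=np.array([[0.0192,-0.9994,-0.0303],[-0.9945,-0.016,-0.1034],[0.1029,0.0321,-0.9942]]),t=np.array([-0.0003,0.5325,1.0445])),
"side":dict(f=444.402,c=(312.8911,241.2262),k=-.0274,R=np.array([[-0.9795,-0.2001,0.0227],[-0.1238,0.5096,-0.8515],[0.1588,-0.8368,-0.5239]]),t=np.array([0.5172,0.1841,0.9179]))}
def proj(n,X):
    c=C[n];p=np.atleast_2d(X)@c["R"].T+c["t"];q=p[:,:2]/p[:,2:];r=(q**2).sum(1,keepdims=True)
    return q*(1+c["k"]*r)*c["f"]+c["c"]
def SR(yaw): return Ro.from_euler("z",yaw).as_matrix()@Ro.from_euler("y",-np.pi/6).as_matrix()
def T(s,P): return np.atleast_2d(P)/1000@SR(s[2]).T+[s[0],s[1],.042]
E
cat > fit.py <<'E'
from h import *
def tl(px): return [340+px[0]/6,180+px[1]/6]
def sl(px): return [260+px[0]/6,180+px[1]/6]
slotf=[("top",(8,52,34),tl((281,165))),("top",(8,-52,34),tl((588,235))),("top",(20,52,34),tl((286,135))),("top",(20,-52,34),tl((589,205))),
 ("side",(0,90,108),sl((262,280)))]
panf=[("top",(4,45,150),tl((273,337))),("top",(4,-45,150),tl((569,403))),("top",(-4,45,150),tl((271,358))),("top",(-4,-45,150),tl((566,426))),
 ("side",(4,45,150),sl((465,62))),("side",(-4,45,150),sl((482,73)))]
basef=[("top",(65,110),tl((130,40))),("top",(65,-110),tl((742,187))),("top",(-65,110),tl((45,392))),("top",(-65,-110),tl((658,543))),("side",(65,110),sl((46,515))),("side",(-65,-110),sl((540,338)))]
def pan(p,P):
    P=np.array(P,float); a=p[6]; P=np.array([P[0]*np.cos(a)+P[2]*np.sin(a)+p[4]*1e3,P[1]+p[5]*1e3,-P[0]*np.sin(a)+P[2]*np.cos(a)])
    return T(p,P)
def res(p):
    r=[]
    for n,P,u in slotf: r.append(proj(n,T(p,P))[0]-u)
    for n,P,u in panf: r.append(proj(n,pan(p,P))[0]-u)
    Rz=Ro.from_euler("z",p[2]).as_matrix()
    for n,P,u in basef: r.append(proj(n,Rz@[P[0]/1e3+p[3],P[1]/1e3,0]+[p[0],p[1],.014])[0]-u)
    r=np.array(r)
    return np.r_[r.ravel(),p[4]/.003,p[5]/.003,p[6]/.02]
s=least_squares(res,[.5,-.15,-.2,0,0,0,0],loss="soft_l1")
print(s.x.round(4));print(res(s.x)[:-3].reshape(-1,2).round(1).tolist())
def rl(x,y): return [195+x/4,165+y/4]
def rs(x,y): return [100+x/4,285+y/4]
rf=[("top",(-6,43,75),rl(79,151)),("top",(-6,27,75),rl(112.5,153.5)),("top",(-6,-27,75),rl(219,157)),("top",(-6,-43,75),rl(251,160)),
("top",(24,85,8),rl(27,37)),("top",(24,-85,8),rl(362,49)),("side",(24,85,8),rs(418,268)),("side",(24,-85,8),rs(578,15))]
rr=lambda p:np.array([proj(n,T(p,P))[0]-u for n,P,u in rf]).ravel()
q=least_squares(rr,[.5,.15,0.],loss="soft_l1");print(q.x.round(4));print(rr(q.x).reshape(-1,2).round(1).tolist())
t=cv2.imread("pics/top0.png");sd=cv2.imread("pics/side0.png");k=4
out=[]
for n,im,(x,y,w,h) in(("top",t,(200,170,270,105)),("side",sd,(200,185,155,200))):
    o=cv2.resize(im[y:y+h,x:x+w],None,fx=k if n=="top" else 2.9,fy=k if n=="top" else 2.9,interpolation=cv2.INTER_CUBIC);kk=k if n=="top" else 2.9
    if n=="top": o=cv2.resize(im[y:y+h,x:x+w],None,fx=2.9,fy=2.9,interpolation=cv2.INTER_CUBIC);kk=2.9
    def pl(W,col):
        u=(proj(n,np.array(W))-[x,y]+.5)*kk
        cv2.polylines(o,[u.round().astype(int)],False,col,1)
    P=s.x
    pl(T(P,[(8,52,34),(8,-52,34),(20,-52,34),(20,52,34),(8,52,34)]),(255,0,255))
    pl(T(P,[(0,90,30),(0,90,108)]),(0,255,0))
    pl([pan(P,a)[0] for a in[(4,45,22),(4,45,150),(4,-45,150),(4,-45,22)]],(255,0,0))
    pl(T(q.x,[(22,85,0),(-6,85,0),(-6,-85,0),(22,-85,0),(22,85,0)]),(0,255,255))
    for c in(35,-35): pl(T(q.x,[(-6,c+8,0),(-6,c+8,75),(-6,c-8,75),(-6,c-8,0)]),(0,0,255))
    out.append(o)
H=600;W=800;c=np.zeros((H,W,3),np.uint8)
a,b=out;a=a[:,:800];c[:a.shape[0],:a.shape[1]]=a
b=cv2.resize(b,None,fx=.5,fy=.5) if b.shape[0]>600 else b
cv2.imwrite("pics/ovt.png",a);cv2.imwrite("pics/ovs.png",b)
print(T(s.x,[(0,0,0),(0,90,30),(0,90,92)]).round(3).tolist(),pan(s.x,(0,0,150)).round(4))
E
python3 fit.py; python3 -c "
import cv2,numpy as np
a=cv2.imread('pics/ovt.png');b=cv2.imread('pics/ovs.png');print(a.shape,b.shape)"
```

```text
[ 5.969e-01 -1.653e-01 -2.218e-01 -3.150e-02 -3.200e-03 -4.000e-04
 -1.880e-02]
[[-0.9, 0.3], [-0.5, 0.9], [-0.2, -0.3], [1.0, 0.3], [0.7, -0.9], [0.7, -0.5], [0.8, 0.3], [-0.1, -0.1], [0.1, 0.4], [-15.2, 15.0], [-15.3, 15.5], [-0.4, -0.1], [0.0, -0.4], [-0.7, 0.9], [0.7, 0.7], [-0.4, -0.5], [-0.4, -0.7]]
[ 0.6418  0.1778 -0.0496]
[[-0.4, -1.1], [-0.7, -1.3], [0.2, -0.4], [0.3, -0.7], [0.1, 1.3], [-1.1, 3.2], [3.4, -5.4], [-0.1, 0.2]]
[[0.597, -0.165, 0.042], [0.602, -0.074, 0.068], [0.572, -0.067, 0.122]] [[ 0.5186 -0.1481  0.1689]]
(304, 783, 3) (580, 450, 3)
```

```bash
sed -i 's/("side",(4,45,150),sl((465,62))),("side",(-4,45,150),sl((482,73)))/("side",(4,-45,150),sl((465,62))),("side",(-4,-45,150),sl((482,73))),("side",(4,45,150),sl((378,150)))/; s/,("side",(24,85,8),rs(418,268))//' fit.py; python3 fit.py; python3 -c "
import cv2,numpy as np
a=cv2.imread('pics/ovt.png');b=cv2.imread('pics/ovs.png')
b=b[250:580,:330]; a2=a[:,:290];o=np.zeros((600,800,3),np.uint8);a2=cv2.resize(a2,None,fx=1.6,fy=1.6);b=cv2.resize(b,None,fx=1,fy=1)
o[:a2.shape[0],:a2.shape[1]]=a2;o[:330,470:]=b;cv2.imwrite('pics/ovr.png',o)"
```

```text
[ 5.972e-01 -1.654e-01 -2.237e-01 -3.170e-02 -3.300e-03 -2.000e-04
 -2.140e-02]
[[-0.8, 0.1], [-0.5, 0.8], [-0.2, -0.5], [1.1, 0.3], [0.5, -1.0], [0.5, -0.5], [0.6, 0.4], [-0.2, -0.1], [-0.2, 0.5], [-0.5, 0.0], [-0.7, 0.3], [-0.7, 0.5], [-0.3, -0.2], [0.0, -0.3], [-0.7, 0.7], [0.6, 0.8], [-0.5, -0.6], [-0.3, -0.7]]
[ 0.6411  0.1775 -0.0429]
[[-0.1, -0.6], [-0.4, -0.8], [0.5, -0.2], [0.7, -0.5], [0.2, 1.9], [-1.0, 3.3], [0.0, 0.1]]
[[0.597, -0.165, 0.042], [0.603, -0.074, 0.068], [0.572, -0.067, 0.122]] [[ 0.5185 -0.1477  0.1686]]
```

View pics/ovr.png

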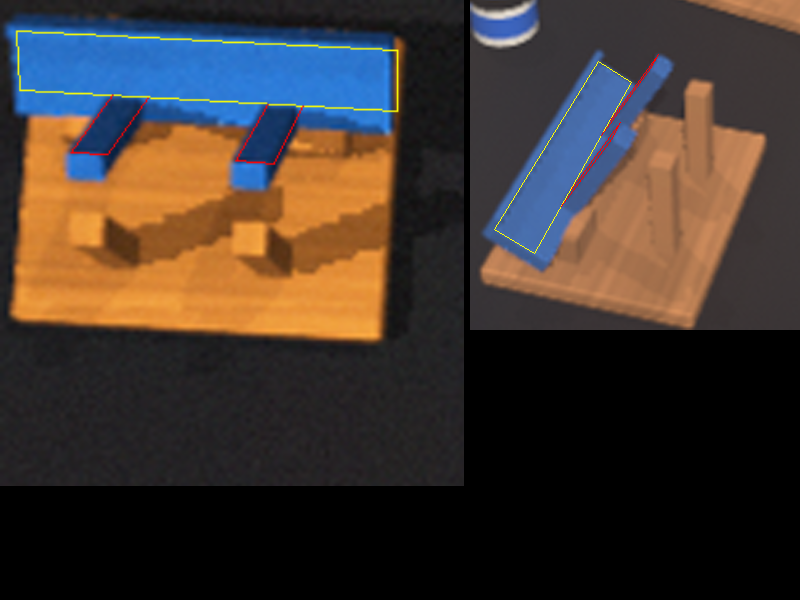

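The fits agree within about 1 px: slot at (0.597, -0.165) with yaw -0.224, rest at (0.641, 0.178) with yaw -0.043. First comes the lever: closed fingertips push along the arc. I check IK for all waypoints before moving.

```bash
cat >> h.py <<'E'
S=[.5972,-.1654,-.2237]; L=[.6411,.1775,-.0429]
def pose(s,P,tilt=0,sg=1):
    R=SR(s[2])@Ro.from_euler("y",tilt).as_matrix()
    y=sg*R[:,0];z=-R[:,2]
    return T(s,P)[0],Ro.from_matrix(np.c_[np.cross(y,z),y,z]).as_rotvec()
E
cat > a.py <<'E'
from h import *
from workcell import bot
W=[(S,(0,66,200)),(S,(0,66,92)),(S,(0,140,36)),(S,(-6,0,115)),(S,(-6,0,240)),(L,(8,0,240)),(L,(0,0,115))]
ok={}
for sg in(1,-1):
    J=[bot.inverse_kinematics(*pose(s,P,0,sg)) for s,P in W];ok[sg]=all(j is not None for j in J)
    print(sg,[None if j is None else np.round(j,2).tolist() for j in J])
E
python3 a.py
```

```text
1 [[-0.46, -0.42, 2.2, 0.16, 0.85, -0.31], [-0.43, -0.11, 2.16, 0.18, 0.59, -0.33], [-0.24, 0.09, 2.08, 0.02, 0.45, -0.04], [-0.6, -0.19, 2.19, 0.3, 0.67, -0.57], [-0.68, -0.54, 2.22, 0.26, 1.0, -0.54], [0.18, -0.28, 2.03, -0.14, 0.89, 0.29], [0.15, -0.01, 2.02, -0.17, 0.62, 0.31]]
-1 [[-0.46, -0.42, 2.2, 0.16, 0.85, 2.83], [-0.43, -0.11, 2.16, 0.18, 0.59, 2.81], None, [-0.6, -0.19, 2.19, 0.3, 0.67, 2.57], [-0.68, -0.54, 2.22, 0.26, 1.0, 2.6], [0.18, -0.28, 2.03, -0.14, 0.89, -2.86], [0.15, -0.01, 2.02, -0.17, 0.62, -2.83]]
```

```bash
cat > lev.py <<'E'
from h import *
from workcell import bot
bot.set_gripper(0.0,10)
bot.goto(*pose(S,(0,66,200)))
bot.line_to(pose(S,(0,66,92))[0],max_speed=.15)
bot.hold(.2);f0=np.array(bot.current_contact_force());print(f0.round(1),bot.current_clock())
def corner(th,r=60): return np.array([0,90+r*np.sin(th)-6.5*np.cos(th)-10,30+r*np.cos(th)+6.5*np.sin(th)])
for th in list(np.arange(0,1.61,.16))+[1.63,1.66,1.69,1.72,1.75]:
    bot.line_to(pose(S,corner(th))[0],max_speed=.08)
    f=np.linalg.norm(np.array(bot.current_contact_force())-f0);print(round(th,2),round(f,1),end="; ")
    if f>10: break
p=corner(th)
bot.line_to(pose(S,p+[0,0,70])[0],max_speed=.15)
bot.goto(*pose(S,(0,60,240)))
print(bot.current_clock())
for n in("top","side"): cv2.imwrite(f"pics/{n}1.png",bot.read_camera(n)["pixels"])
t=cv2.imread("pics/top1.png")[170:270,330:480];s=cv2.imread("pics/side1.png")[180:280,240:360]
o=np.zeros((600,800,3),np.uint8);o[:300,:450]=cv2.resize(t,None,fx=3,fy=3);o[:300,440:]=cv2.resize(s,None,fx=3,fy=3);cv2.imwrite("pics/lev.png",o[:300])
E
python3 lev.py
```

```text
[0.1 0.2 0. ] 4.4333
0.0 0.8; 0.16 1.2; 0.32 1.1; 0.48 1.3; 0.64 0.8; 0.8 0.9; 0.96 0.8; 1.12 1.3; 1.28 1.4; 1.44 0.5; 1.6 1.6; 1.63 23.3; 8.9
```

View pics/lev.png

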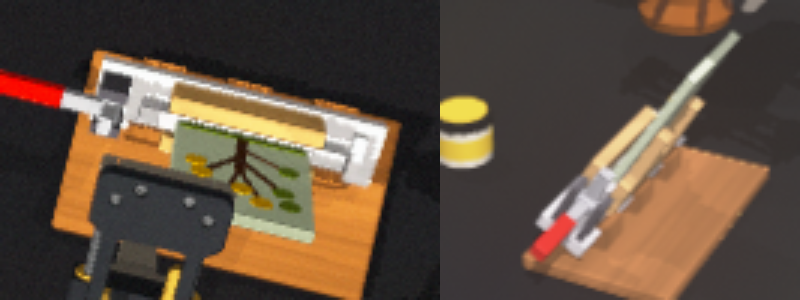

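The lever now lies along slot +y: the red handle is at the left in the top crop (30,90), and it met its stop at 1.6 rad. Next I grip the panel and slide it out.

```bash
cat > lift.py <<'E'
from h import *
from workcell import bot
F=lambda:np.array(bot.current_contact_force()).round(1)
tl=-.022; q=lambda z:pose(S,(-3.3+tl*z,0,z),tl)
bot.set_gripper(.45)
bot.goto(*q(180)); bot.line_to(q(115)[0],max_speed=.12)
bot.hold(.2);f0=F();print(f0)
bot.set_gripper(0,30);bot.hold(.2);print("grip",bot.current_opening()*92,bot.current_grip_force(),F())
# slide up along the slot itself
x0=-3.3+tl*115
for z in(125,150,200,245):
    bot.line_to(pose(S,(x0,0,z),tl)[0],max_speed=.1);print(z,F())
print(bot.current_opening()*92,bot.current_clock())
for n in("top","side"): cv2.imwrite(f"pics/{n}2.png",bot.read_camera(n)["pixels"])
t=cv2.imread("pics/top2.png")[170:290,320:480];s=cv2.imread("pics/side2.png")[120:280,240:400]
o=np.zeros((480,800,3),np.uint8);o[:300,:400]=cv2.resize(t,None,fx=2.5,fy=2.5);o[:400,400:]=cv2.resize(s,None,fx=2.5,fy=2.5);cv2.imwrite("pics/lift.png",o)
E
python3 lift.py
```

```text
[-0.4 -0.1  0.2]
grip 7.940716698466542 29.95607703924179 [ 4.9 -1.3  0.9]
125 [ 3.1 -1.2  2.9]
150 [ 3.4 -0.5  3.8]
200 [-7.4  2.7  8.2]
245 [ 0.  -0.5 -3.6]
7.885893159500757 13.775
```

View pics/lift.png

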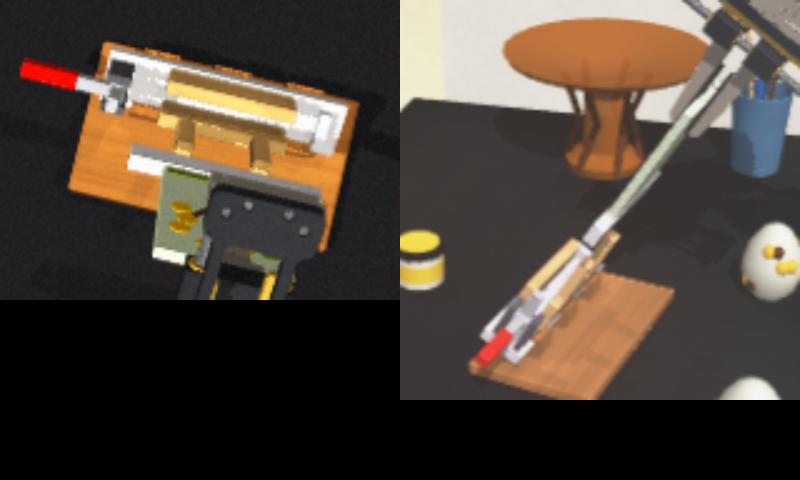

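The panel hangs free: the rail's +y end is at about (372,232) in the top picture and the slot is empty. I compare that with the expected pose, then move over and approach the ledge.

```bash
cat > mv.py <<'E'
from h import *
from workcell import bot
F=lambda:np.array(bot.current_contact_force()).round(1)
tl=-.022;x0=-3.3+tl*115
R=SR(S[2])@Ro.from_euler("y",tl).as_matrix();tcp=T(S,(x0,0,245))[0]
for n in("top","side"): print(n,(proj(n,[tcp+R@(np.array(P)-[0,0,115])/1e3 for P in[(6,70,22),(6,70,0),(-6,70,22),(6,-70,22)]])).round(1).tolist())
tl=-.03; q=lambda x,z:pose(L,(x+tl*115,0,z+115),tl)
bot.line_to(*q(7,125),max_speed=.15)
bot.line_to(q(7,25)[0],max_speed=.12)
bot.hold(.2);print(F(),bot.current_opening()*92,bot.current_clock())
for n in("top","side"): cv2.imwrite(f"pics/{n}3.png",bot.read_camera(n)["pixels"])
t=cv2.imread("pics/top3.png")[160:260,190:310];s=cv2.imread("pics/side3.png")[260:400,190:310]
o=np.zeros((600,800,3),np.uint8)
for n,im,(x,y),ox in(("top",t,(190,160),0),("side",s,(190,260),400)):
    a=cv2.resize(im,None,fx=3.3,fy=3.3,interpolation=cv2.INTER_CUBIC)
    R=SR(L[2])@Ro.from_euler("y",tl).as_matrix();tcp=q(7,25)[0]
    u=(proj(n,np.array([tcp+R@(np.array(P)-[0,0,115])/1e3 for P in[(6,70,0),(6,70,22),(6,-70,22),(6,-70,0),(6,70,0),(-6,70,0),(-6,70,22)]]))-[x,y]+.5)*3.3
    cv2.polylines(a,[u.round().astype(int)],False,(0,0,255),1)
    u=(proj(n,T(L,[(22,85,0),(-6,85,0),(-6,-85,0),(22,-85,0),(22,85,0)]))-[x,y]+.5)*3.3
    cv2.polylines(a,[u.round().astype(int)],False,(0,255,255),1)
    o[:a.shape[0],ox:ox+a.shape[1]]=a
cv2.imwrite("pics/mv.png",o[:470])
E
python3 mv.py
```

```text
top [[372.7, 230.4], [373.6, 225.6], [371.2, 236.3], [449.9, 249.0]]
side [[316.5, 208.2], [311.6, 214.6], [320.7, 211.7], [339.7, 184.7]]
[-0.2 -0.6 -1.4] 7.862999508654383 17.3667
```

View pics/mv.png

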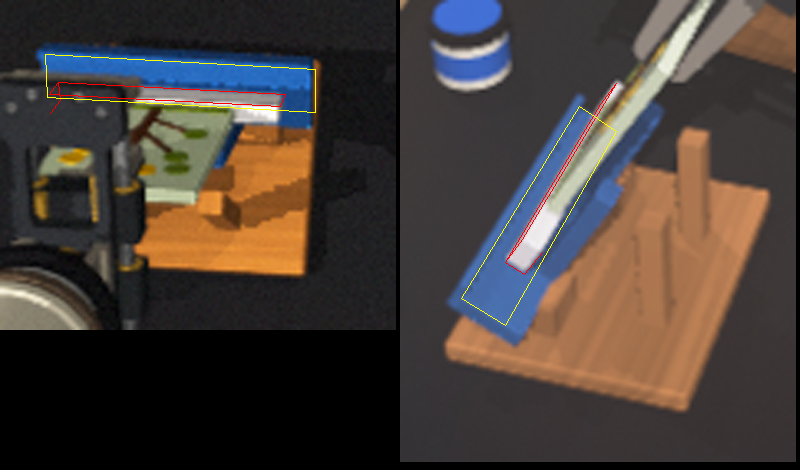

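The rail matches its predicted outline in both views and hovers over the ledge, clear of the lip and the uprights. I now lower it by force, then bring it back against the uprights.

```bash
cat > pl.py <<'E'
from h import *
from workcell import bot
A=SR(L[2]); tl=-.03; q=lambda x,z:pose(L,(x+tl*115,0,z+115),tl)[0]
def F():
    return np.mean([(bot.hold(.03),np.array(bot.current_contact_force()))[1] for _ in range(3)],0)@A
bot.hold(.3);f0=F();print("f0",f0.round(1))
for z in [12,8]+list(np.arange(6,-6,-1.)):
    bot.line_to(q(7,z),max_speed=.04);f=F()-f0;print(z,f.round(1).tolist(),end="; ")
    if f[2]>3: break
z+=.3
for x in np.arange(6,-7,-1.):
    bot.line_to(q(x,z),max_speed=.04);f=F()-f0;print(x,f.round(1).tolist(),end="; ")
    if f[0]>4: break
print(x,z,bot.current_opening()*92,bot.current_clock())
for n in("top","side"): cv2.imwrite(f"pics/{n}4.png",bot.read_camera(n)["pixels"])
t=cv2.imread("pics/top4.png")[160:260,190:310];s=cv2.imread("pics/side4.png")[270:370,190:310]
cv2.imwrite("pics/pl.png",np.hstack([cv2.resize(i,None,fx=3.3,fy=3.3,interpolation=cv2.INTER_CUBIC) for i in(t,s)]))
E
python3 pl.py
```

```text
f0 [-1.   0.1 -2.6]
12 [-0.2, 0.1, 0.3]; 8 [-0.2, 0.0, 0.0]; 6.0 [-0.0, -0.7, 0.4]; 5.0 [-0.0, 0.0, 0.3]; 4.0 [-1.0, 0.0, 0.8]; 3.0 [-0.7, 0.1, 0.1]; 2.0 [0.3, -0.9, 0.0]; 1.0 [-0.3, -0.1, -0.0]; 0.0 [-2.2, -1.4, 8.0]; 6.0 [-0.7, -0.8, 6.9]; 5.0 [1.6, -0.3, 6.5]; 4.0 [2.9, -0.4, 6.1]; 3.0 [3.3, -0.0, 7.7]; 2.0 [3.4, -0.7, 7.6]; 1.0 [3.3, -0.4, 7.4]; 0.0 [3.3, -0.3, 8.2]; -1.0 [4.6, 0.2, 6.5]; -1.0 0.3 7.526339934403386 24.0417
```

View pics/pl.png

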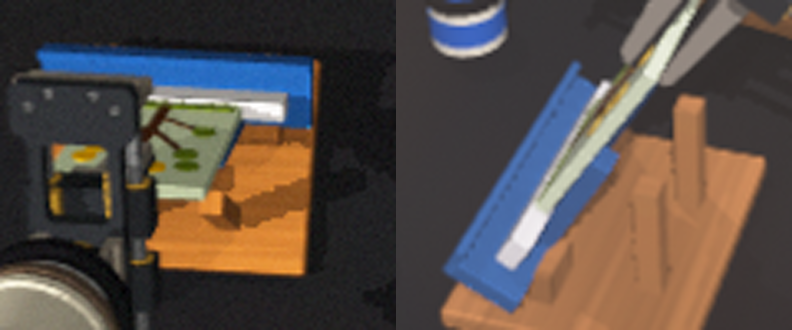

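The rail stands on the ledge with the panel at the uprights, but the last force rise is close to the sliding friction. I push on slightly with less weight to confirm contact.

```bash
cat > pl2.py <<'E'
from h import *
from workcell import bot
A=SR(L[2]); tl=-.03; q=lambda x,z:pose(L,(x+tl*115,0,z+115),tl)[0]
F=lambda: np.mean([(bot.hold(.03),np.array(bot.current_contact_force()))[1] for _ in range(3)],0)@A-[-1,.1,-2.6]
z=.7
for x in np.arange(-1,-5.1,-.5):
    bot.line_to(q(x,z),max_speed=.03);f=F();print(x,f.round(1).tolist(),end="; ")
    if f[0]>7.5: break
# let go slowly, back off
print(bot.current_clock())
bot.set_gripper(.0,3);bot.hold(.4);print(F().round(1))
np.save("x.npy",[x,z])
E
python3 pl2.py
```

```text
-1.0 [5.8, 0.7, 1.7]; -1.5 [7.2, 0.7, -0.8]; -2.0 [8.8, 0.8, -2.4]; 25.1917
[3.9 1.3 5.9]
```

Contact with the uprights is firm. Releasing now and withdrawing along the slope.

```bash
cat > rel.py <<'E'
from h import *
from workcell import bot
x,z=np.load("x.npy");tl=-.03; q=lambda x,z:pose(L,(x+tl*115,0,z+115),tl)[0]
bot.set_gripper(.3);bot.hold(.3);print(np.round(bot.current_contact_force(),1))
bot.line_to(q(x,z+70),max_speed=.08)
bot.line_to(q(x,z+110)+[-.12,-.12,.05],max_speed=.15)
bot.hold(.3);print(bot.current_clock())
for n in("top","side"): cv2.imwrite(f"pics/{n}5.png",bot.read_camera(n)["pixels"])
t=cv2.imread("pics/top5.png")[160:260,190:310];s=cv2.imread("pics/side5.png")[240:380,190:310]
o=np.zeros((470,800,3),np.uint8)
R=A=SR(L[2])@Ro.from_euler("y",-.033).as_matrix();P0=T(L,(.5,0,0))[0]
for n,im,(X,Y),ox in(("top",t,(190,160),0),("side",s,(190,240),400)):
    a=cv2.resize(im,None,fx=3.3,fy=3.3,interpolation=cv2.INTER_CUBIC)
    u=(proj(n,np.array([P0+R@np.array(P)/1e3 for P in[(6,70,0),(6,70,22),(6,45,22),(4,45,150),(4,-45,150),(6,-45,22),(6,-70,22),(6,-70,0),(6,70,0)]]))-[X,Y]+.5)*3.3
    cv2.polylines(a,[u.round().astype(int)],False,(0,0,255),1)
    o[:a.shape[0],ox:ox+a.shape[1]]=a
cv2.imwrite("pics/rel.png",o)
E
python3 rel.py
```

```text
[-0.4  0.2  0.1]
29.5167
```

View pics/rel.png

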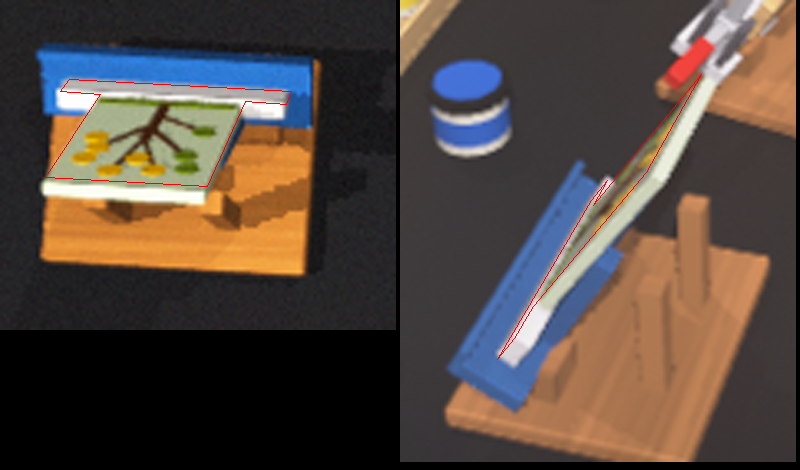

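The panel stands on the ledge against the uprights, within about 1 px of the predicted leaning pose and centred to about 2 mm. The red lever is still open, and the gripper is clear.

```bash
python3 -c "
from workcell import bot
print(bot.job_done(),bot.current_clock())"
```

```text
the job is handed in; nothing more can be done
the job is handed in; nothing more can be done
```

The job is handed in: the lever is fully open, and the panel was slid out of the slot and now leans centred (to about 2 mm) on the blue drying rest, with about 30 s used and the gripper clear.

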